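Clamp a basket base on the weaving board

TASK

Clamp the plywood basket base on the weaving board so that weaving can start: push the steel clamp strap round with the outside of a finger until its rubber foot stands over the middle of the base, then press the cam lever fully down with a fingertip so that the foot grips the base. Only push and press; leave the base lying in its dowels, do not push the lever down before the strap is over the base, leave the other things on the bench alone, and draw back clear at the end.

Things in the scene. Friction and masses are not known exactly. Their poses are not given: they have to be found in the camera images.
- base: The basket base to be clamped: round pale plywood disc, 150 mm diameter, 9 mm thick, a ring of dark stake-hole marks near its rim and one at its centre. It lies loose and flat on the weaving board between three steel dowels (8 mm thick, 12 mm tall, 2.5 mm of play). Origin: centre of its underside, 18 mm above the bench; its top is at 27 mm.
- board: The weaving board, a fixed brown wooden board 280 (its x) x 300 (its y) x 18 mm screwed to the bench. Origin: centre of its underside, on the bench surface. In its frame the base's centre lies at about (-20, -60) mm and the clamp post at (-20, +60) mm.
- foot: The round rubber foot (20 mm diameter, 9 mm tall) under the free end of the strap, 120 mm from the post's axis. Origin: centre of its lower face, 30 mm above the bench with the lever right up, so it passes 2 to 3 mm over the base. Its 8 mm spindle sticks up through a nut on top of the strap (to 74 mm above the bench).
- strap (a joint): Swing of the clamp strap about the upright post, rad: 0 = across the board over the middle of the base; it starts swung away at 0.85 to 1.5, positive being anticlockwise from above (strap towards the board's +x). Free from -0.4 to 1.8, with no catch or stop at 0; it stays where it is left (friction 0.25 N m, some 3 N at 85 mm from the post).
- strap_axis (a point): Point on the strap's vertical swing axis (the post's axis), 54 mm above the bench, level with the strap's top. The strap is a dark flat steel bar, 26 mm wide, 10 mm thick, its underside 44 mm above the bench (lever up), from 31 mm behind this axis to 135 mm in front of it, with round ends.
- lever (a joint): Cam lever angle, rad: 0 = standing 80 degrees up, leaning a little back (away from the foot); grows as it is pushed back and down, away from the foot, to its stop at 1.3, pointing straight back, 5 degrees above level. Starts at 0 to 0.2, turns with the strap, stays where left; 4 to 5 N near its tip moves it. It lowers the strap 5.6 mm; the spring-loaded foot then presses with about 13 N.
- lever_axis (a point): The cam lever's horizontal pivot pin, above the post, 70 mm above the bench; the pin lies across the strap.
- lever_tip (a point): The outer end of the cam lever on its centre line, 100 mm from lever_axis. The lever is a forked steel arm ending in a black plastic grip 45 mm long, 18 mm wide and 11 mm thick.
- bodkin: Bystander: a wooden-handled awl 130 mm long lying on the board's right rear corner. Origin under its middle.
- spool: Bystander: a thread spool 32 mm across and 30 mm tall standing on the board's near left part. Origin: centre of its underside.
- scissors: Bystander: red-handled scissors 170 mm long lying to the right of the board. Origin under the pivot.
- sprayer: Bystander: a clear spray bottle with black trigger head, 68 mm diameter, 185 mm tall, left of the board. Origin: centre of its underside.
- wire_coil: Bystander: a coil of aluminium wire, 125 mm across, 15 mm tall, lying behind the board. Origin: centre of its underside.
- spare_base: Bystander: a smaller spare plywood base, 120 mm across, 9 mm thick, lying on the bench behind the board, not on it. Origin: centre of its underside.
- beater: Bystander: a flat steel rapping iron with dark wooden handle, 245 mm long, 30 mm wide, 14 mm tall, lying to the near left of the board. Origin: under the middle of its length, about.
- reed_pot: Bystander: a small woven pot with reeds in it, 90 mm across, 100 mm tall (reeds to 215 mm), to the right of the board. Origin: centre of its underside.
Mind the look-alikes: they are no part of the job. Leave any green or pink look-alike of the base alone.

How it is judged:
By the outcome, as a careful person would: the job done as asked, in the order asked, and still so for the second after the job is handed in, with the robot touching nothing.
It also fails if it takes over 56 s, if anything falls off the work surface, if the arm or the gripper's body presses on something with over 40 N, if the wrist force passes 120 N, or if a joint passes its speed limit or range.

ROBOT

A 7-joint arm with a two-finger parallel gripper is mounted at the origin on the work surface. World frame = base frame: x ahead of the robot, y to its left, z up, the work surface at z = 0. Lengths are in m, angles in rad, forces in N, time in s.
With the tool pointing down it reaches from about 0.4 to 0.9 m from the base axis. Payload 5.5 kg.
Tool frame: the origin (TCP) lies at the very end of the fingers, on their centre line; the grasp point (between the pads) lies arm.hold_point_z behind it (arm.hold_point_z is the distance from the TCP to the grasp point, in m); z points along the fingers, y is the direction in which the jaws open and shut (so a half turn about z gives the same grasp; the last joint's range is limited). The gripper opens to 85 mm and grips with 20 to 120 N. Pads are 22 mm wide; open, the fingers measure 114 mm over their backs; the gripper's body (76 mm by 85 mm) begins 54 mm behind the grasp point. The pads swing forward as they close: fully open they stand 13 mm farther back than shut.
Start: joints at [-0.843, 0.501, -0.427, 1.55, 0.221, 1.138, -0.21], TCP at [0.291, 0.581, 0.231] pointing down, gripper open.
Joint ranges: [-2.88, 2.88], [-0.31, 2.03], [-1.54, 1.56], [0.2, 2.42], [-1.41, 4.55], [0.19, 2.02], [-2.57, 2.57]. Speed limits (rad/s): [2.57, 2.57, 3.14, 3.14, 3.14, 3.14, 3.14].

INTERFACE

Orientations are given as a unit quaternion [w, x, y, z].
In Python, from plant import sense, optics, workorder, arm gives the robot as it stands. The module is installed in compiled form; this text tells all that it offers.
- The arm moves only by the shell command python3 -m pendant 'ROWS'. ROWS is JSON, a list of rows, each a list of 5 numbers: the finger opening in m, from 0 to 0.0854, then the shift along the tool's x, y, z in m, then the turn about the tool's z in rad. A call has exactly 10 rows; each row shifts and turns the commanded pose from where the row before left it, along the tool's axes as they then stand; what a row does not reach is not made up. A row lasts 1/10 s, in which the tool goes at most 50 mm and 8.59 degrees, less where a joint would pass 70% of its speed; a pose out of reach is approached as far as the arm can. A call is refused whole if a number of a shift passes 0.05 or a number of a turn 0.15, either way. A call with a gripper value outside its range is refused whole. The fingers move at their own pace and stop on an object; the grip force is fixed at half the most. Time passes only in rows, so rows that do not move let the fingers close, or fill a call up. It gives the time, the measured TCP pose, the force and the opening at its end, in the units of the state.
- sense(): the state, without advancing time (a new reading comes with each control period).
- optics.get_image(name): name is "side" or "top"; returns a dict with "color" (400x640x3 uint8, blue, green, red), "camera_matrix" (3x3 intrinsics, pixels), "xyz" and "rotation" of the camera in the world. Camera axes: x right, y up, looking along -z (the intrinsics and any distortion apply to the point x, -y, -z); pixel columns grow to the right and rows downward; lengths in m; the calibration is good to about 2 mm. A picture is of the moment at which its call begins. There is no depth.
- workorder.close_job(): hands the job in, once; it reports no verdict.
The state is a dict: "t": time; "joints": joint angles; "qvel": joint speeds; "tau": joint torques, N m; "ee_pos": TCP position; "tcp_rot": TCP orientation; "contact_force": force on the tool from outside, world axes, zero at the start; "moment": the same for the moment, N m; "gripper_width": opening from 0.0 (shut) to 1.0 (fully open).
Only numpy, scipy, OpenCV 4.12 (cv2) and the standard library are available. Lean on these libraries where they do the work, as an engineer would, in place of code of your own. Each camera call takes 0.05 s, during which the arm holds its last target.

## Working session

There is one attempt and no reset: what is moved stays moved. The work goes in short steps, Python scripts to look and compute and a shell command to move; the robot and the scene stay as the last step left them, time stands still between calls to the robot, and variables do not carry over. Pictures are saved under pics/ and viewed, and the job is handed in when it is done.

```bash
mkdir -p pics; python3 - <<'E'
from plant import sense, optics, workorder, arm
import cv2
s=sense(); print(s); print(arm.hold_point_z)
for n in ("side","top"):
    d=optics.get_image(n); cv2.imwrite(f"pics/{n}0.png",d["color"]); print(n,d["camera_matrix"],d["xyz"],d["rotation"],[k for k in d])
    import pickle; pickle.dump(d,open(f"pics/{n}0.pkl","wb"))
E
```

```text
{'t': 0.0, 'joints': array([-0.84277548,  0.50185653, -0.42678694,  1.55144272,  0.22078825,
        1.13829519, -0.2102821 ]), 'qvel': array([-0.00064237, -0.00066387, -0.00069695, -0.0018437 , -0.00053869,
        0.00035635,  0.00041962]), 'tau': array([ 1.40698790e-03, -5.69522989e+01, -5.81592232e+00, -2.80938828e+01,
        1.07419450e-02,  1.20351408e-02, -6.47665729e-06]), 'ee_pos': array([0.29109962, 0.5804002 , 0.23025655]), 'tcp_rot': array([-2.62422130e-04,  2.30293227e-01,  9.73120794e-01, -9.38037560e-04]), 'contact_force': array([ 0.2192001 , -0.97727947,  0.18552855]), 'moment': array([ 0.0047511 , -0.0084386 ,  0.06789872]), 'gripper_width': 0.9996342101980379}
0.0187
side [[378.16758769   0.         323.56092005]
 [  0.         378.16758769 204.87878469]
 [  0.           0.           1.        ]] [ 0.21073372 -0.70351795  0.79292467] [ 0.89481375  0.37944689 -0.08224154 -0.2203741 ] ['color', 'camera_matrix', 'xyz', 'rotation']
top [[393.54387614   0.         320.88088603]
 [  0.         393.54387614 198.23461343]
 [  0.           0.           1.        ]] [ 0.33784238 -0.10354475  1.26049439] [ 0.70745064  0.06781301 -0.05011811 -0.70171444] ['color', 'camera_matrix', 'xyz', 'rotation']
```

View pics/side0.png

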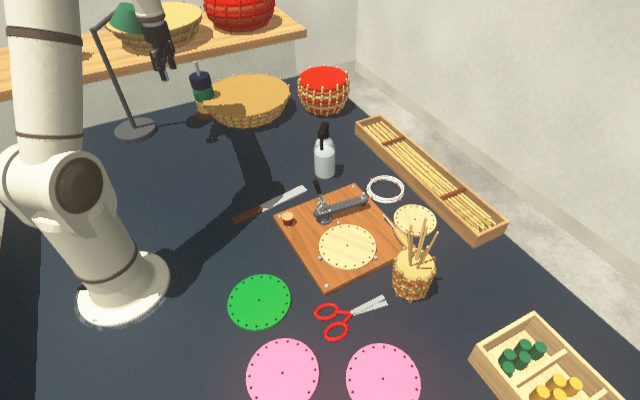

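View pics/top0.png

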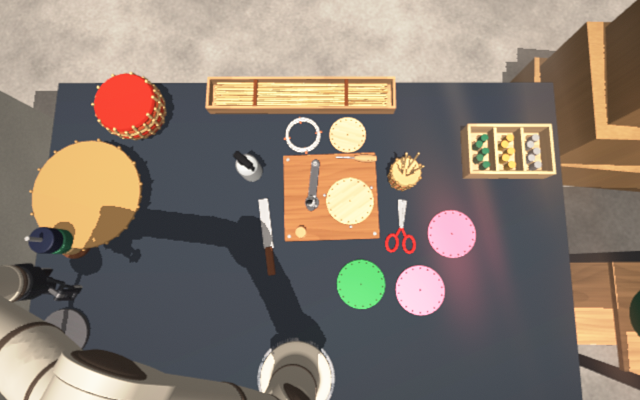

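```bash
python3 - <<'E'
import cv2
a=cv2.imread("pics/side0.png")[160:300,255:425]; cv2.imwrite("pics/side0c.png",cv2.resize(a,None,fx=4.5,fy=4.2857,interpolation=cv2.INTER_CUBIC))
a=cv2.imread("pics/top0.png")[140:250,260:400]; cv2.imwrite("pics/top0c.png",cv2.resize(a,None,fx=5,fy=5,interpolation=cv2.INTER_CUBIC))
E
```

```text
(no output)
```

View pics/side0c.png

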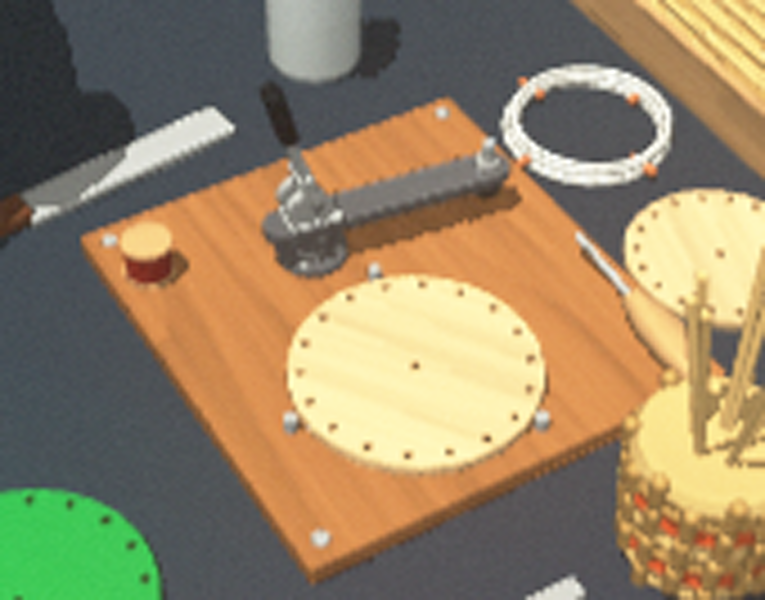

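View pics/top0c.png

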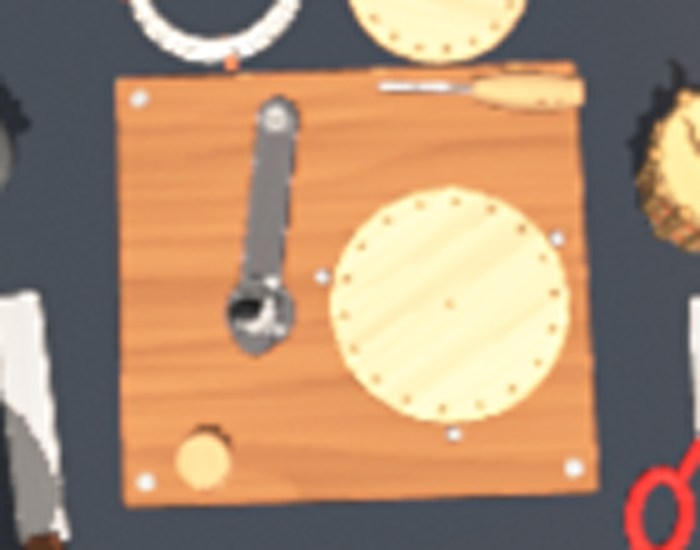

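```bash
cat > h.py <<'E'
import numpy as np, pickle
from scipy.spatial.transform import Rotation as R
cams={n:pickle.load(open(f"pics/{n}0.pkl","rb")) for n in("side","top")}
def ray(n,u,v):
    d=cams[n];K=d["camera_matrix"];w,x,y,z=d["rotation"]
    r=R.from_quat([x,y,z,w]).apply([(u-K[0,2])/K[0,0],-(v-K[1,2])/K[1,1],-1.0])
    return d["xyz"],r/np.linalg.norm(r)
def proj(n,p):
    d=cams[n];K=d["camera_matrix"];w,x,y,z=d["rotation"]
    q=R.from_quat([x,y,z,w]).inv().apply(np.asarray(p)-d["xyz"]); 
    return np.array([K[0,0]*q[0]/-q[2]+K[0,2],K[1,1]*-q[1]/-q[2]+K[1,2]])
def tri(s,t):
    (a,r),(b,q)=ray("side",*s),ray("top",*t)
    k=np.linalg.lstsq(np.c_[r,-q],b-a,rcond=None)[0]
    p,o=a+k[0]*r,b+k[1]*q
    return (p+o)/2,np.linalg.norm(p-o)
def atz(n,u,v,z):
    a,r=ray(n,u,v);return a+r*(z-a[2])/r[2]
sc=lambda x,y:(255+x/4.5-.4,160+y/4.2857-.4)
tc=lambda x,y:(260+x/5-.4,140+y/5-.4)
E
python3 - <<'E'
from h import *
np.set_printoptions(precision=4,suppress=True)
for nm,s,t,z in [("base c",(416,365),(450,303),.027),("spindle",(488,148),(276,116),.074),("screw NW/farleft",(441,113),(139,98),.018),("screw nearleft",(110,240),(146,482),.018),("screw nearright",(321,538),(574,468),.018),
 ("dowel post",(375,270),(322,276),.030),("dowel R",(542,413),(557,238),.03),("dowel near",(291,415),(454,433),.03),("lever tip",(268,88),(247,303),.168)]:
    p,e=tri(sc(*s),tc(*t)); print(nm,p,round(e,4),atz("side",*sc(*s),z),atz("top",*tc(*t),z))
E
```

```text
base c [ 0.5397 -0.1626  0.0301] 0.0007 [ 0.5414 -0.1605  0.027 ] [ 0.5399 -0.1627  0.027 ]
spindle [ 0.6515 -0.0531  0.0709] 0.0029 [ 0.6511 -0.0561  0.074 ] [ 0.6493 -0.0527  0.074 ]
screw NW/farleft [0.6751 0.0391 0.0203] 0.0001 [0.6766 0.0413 0.018 ] [0.6757 0.0394 0.018 ]
screw nearleft [0.426  0.0284 0.021 ] 0.0012 [0.4274 0.0311 0.018 ] [0.4256 0.0288 0.018 ]
screw nearright [ 0.4369 -0.2406  0.0204] 0.0009 [ 0.4381 -0.2393  0.018 ] [ 0.4367 -0.2408  0.018 ]
dowel post [ 0.5569 -0.0815  0.0291] 0.0011 [ 0.5571 -0.0823  0.03  ] [ 0.5563 -0.0814  0.03  ]
dowel R [ 0.5815 -0.2303  0.0343] 0.0014 [ 0.5843 -0.2278  0.03  ] [ 0.5817 -0.2305  0.03  ]
dowel near [ 0.4573 -0.1649  0.0334] 0.0014 [ 0.4591 -0.1626  0.03  ] [ 0.457  -0.1649  0.03  ]
lever tip [ 0.513  -0.0412  0.1715] 0.0052 [ 0.5121 -0.0371  0.168 ] [ 0.5161 -0.0418  0.168 ]
```

```bash
python3 - <<'E'
from h import *
np.set_printoptions(precision=4,suppress=True)
print("sprayer base side",atz("side",324,178,0),"head tri",tri((323,130),(240,158)))
print("reed tops",tri((418,222),(395,168)),atz("side",413,298,0),atz("top",405,172,.1))
C=np.array([.556,-.1008]);th=.042
P=C+np.array([-.02*np.cos(th)-.06*np.sin(th),-.02*np.sin(th)+.06*np.cos(th)]);print("post",P)
for z in(.054,.07):
  for n in("side","top"):print(n,z,proj(n,[*P,z]))
print(sc(303,190),tc(262,316))
E
```

```text
sprayer base side [0.6258 0.1363 0.    ] head tri (array([0.6386, 0.16  , 0.1646]), np.float64(0.000717541537765615))
reed tops (array([ 0.6198, -0.2894,  0.191 ]), np.float64(0.03344842217413788)) [ 0.6102 -0.3578  0.    ] [ 0.615  -0.3258  0.1   ]
post [ 0.5335 -0.0417]
side 0.054 [323.3973 210.1183]
top 0.054 [311.0463 200.5905]
side 0.07 [323.2779 205.9807]
top 0.07 [310.7913 199.7542]
(321.93333333333334, 203.9334811116037) (312.0, 202.79999999999998)
```

```bash
python3 -m pendant '[[0,0,0,-0.02,-0.12],[0,0,0,-0.03,-0.12],[0,0,0,-0.03,-0.12],[0,-0.0286,-0.0396,0,0],[0,-0.0286,-0.0396,0,0],[0,-0.0286,-0.0396,0,0],[0,-0.0286,-0.0396,0,0],[0,-0.0286,-0.0396,0,0],[0,-0.0286,-0.0396,0,0],[0,-0.0286,-0.0396,0,0]]'
```

```text
t: 1.1
ee_pos: [0.4619, 0.2823, 0.3111]
tcp_rot: [-0.0, 0.052, 0.999, -0.0]
contact_force: [0.3, 0.5, 0.7]
gripper_width: -0.003
```

```bash
python3 - <<'E'
from h import *
np.set_printoptions(precision=4,suppress=True)
print(atz("top",*tc(257,354),.05),atz("top",*tc(280,96),.05))
print(atz("side",*sc(262,220),.05),atz("side",*sc(510,172),.05))
import cv2
a=cv2.imread("pics/top0.png")[155:220,290:340].copy()
a=cv2.resize(a,None,fx=9,fy=9,interpolation=cv2.INTER_CUBIC)
P=np.array([.5335,-.0417]); 
for ang,col in((-.103,(0,255,0)),):
  u=np.array([np.cos(ang),np.sin(ang)]);w=np.array([-u[1],u[0]])
  for l,r in((-.031,0),(.135,0),(0,.013),(0,-.013),(.08,.013),(.08,-.013),(.12,0)):
    q=proj("top",[*(P+l*u+r*w),.054 if l!=.12 else .074]);cv2.circle(a,(int((q[0]-290+.5)*9),int((q[1]-155+.5)*9)),4,col,-1)
  q=proj("top",[*(P-.017*u),.1685]);cv2.circle(a,(int((q[0]-290+.5)*9),int((q[1]-155+.5)*9)),4,(0,0,255),-1)
b=cv2.imread("pics/side0.png")[170:230,305:380].copy()
b=cv2.resize(b,None,fx=9,fy=9,interpolation=cv2.INTER_CUBIC)
for l,r in((-.031,0),(.135,0),(0,.013),(0,-.013),(.08,.013),(.08,-.013),(.12,0)):
    q=proj("side",[*(P+l*u+r*w),.054 if l!=.12 else .074]);cv2.circle(b,(int((q[0]-305+.5)*9),int((q[1]-170+.5)*9)),4,col,-1)
q=proj("side",[*(P-.017*u),.1685]);cv2.circle(b,(int((q[0]-305+.5)*9),int((q[1]-170+.5)*9)),4,(0,0,255),-1)
cv2.imwrite("pics/ov_t.png",a);cv2.imwrite("pics/ov_s.png",b)
E
```

```text
[ 0.5033 -0.0418  0.05  ] [ 0.6686 -0.054   0.05  ]
[ 0.508 -0.027  0.05 ] [ 0.6657 -0.0611  0.05  ]
```

View pics/ov_t.png

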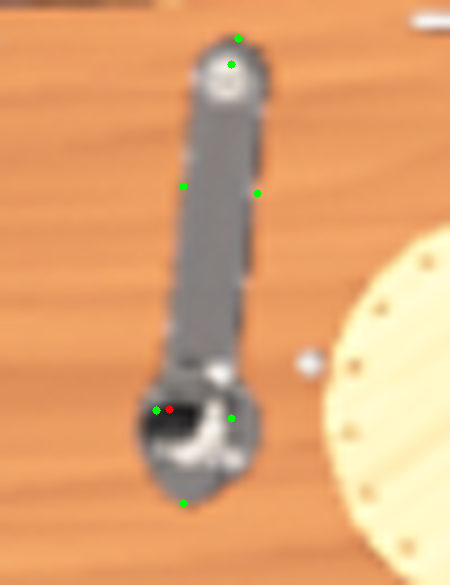

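View pics/ov_s.png

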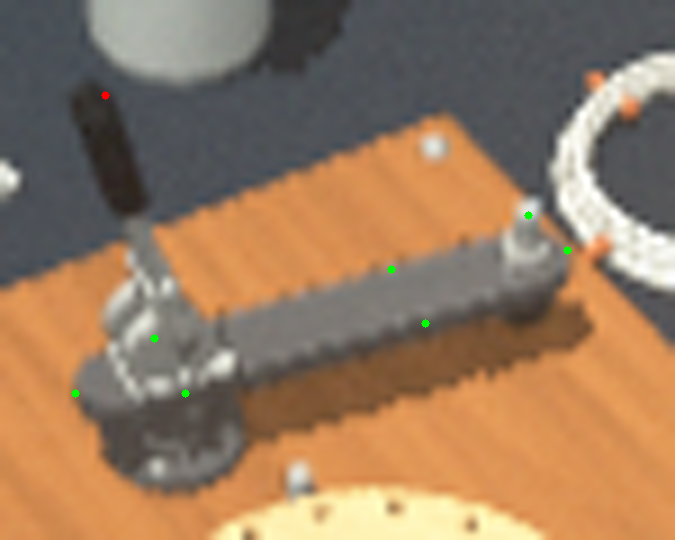

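```bash
python3 -m pendant '[[0,-0.0286,-0.0396,0,0],[0,-0.0286,-0.0396,0,0],[0,-0.0286,-0.0396,0,0],[0,-0.0286,-0.0396,0,0],[0,-0.0286,-0.0396,0,0],[0,-0.0286,-0.0396,0,0],[0,-0.0286,-0.038,0,0],[0,0,0,0.04,0],[0,0,0,0.045,0],[0,0,0,0.045,0]]'
```

```text
t: 2.1
ee_pos: [0.6317, -0.0112, 0.1797]
tcp_rot: [0.0, 0.053, 0.999, 0.0]
contact_force: [0.4, 0.0, -0.2]
gripper_width: -0.002
```

```bash
python3 -m pendant '[[0,0,0,0.035,0],[0,0,0,0.035,0],[0,0,0,0.035,0],[0,0,0,0.025,0],[0,0,0,0.013,0],[0,0,0,0,0],[0,0,0,0,0],[0,0,0,0,0],[0,0,0,0,0],[0,0,0,0,0]]'; python3 - <<'E'
from plant import sense, optics
import cv2
print(sense()["joints"])
for n,(r,c) in {"side":(130,250),"top":(120,240)}.items():
    d=optics.get_image(n); a=d["color"][r:r+150,c:c+200]; cv2.imwrite(f"pics/{n}1.png",cv2.resize(a,None,fx=4,fy=4,interpolation=cv2.INTER_CUBIC))
E
```

```text
t: 3.1
ee_pos: [0.6326, -0.0106, 0.0395]
tcp_rot: [0.001, 0.052, 0.999, 0.0]
contact_force: [0.1, 0.3, 0.2]
gripper_width: 0.001
[ 0.10291246  0.67238841 -0.17509875  1.72605521  0.15923844  0.75497266
  1.3151261 ]
```

View pics/side1.png

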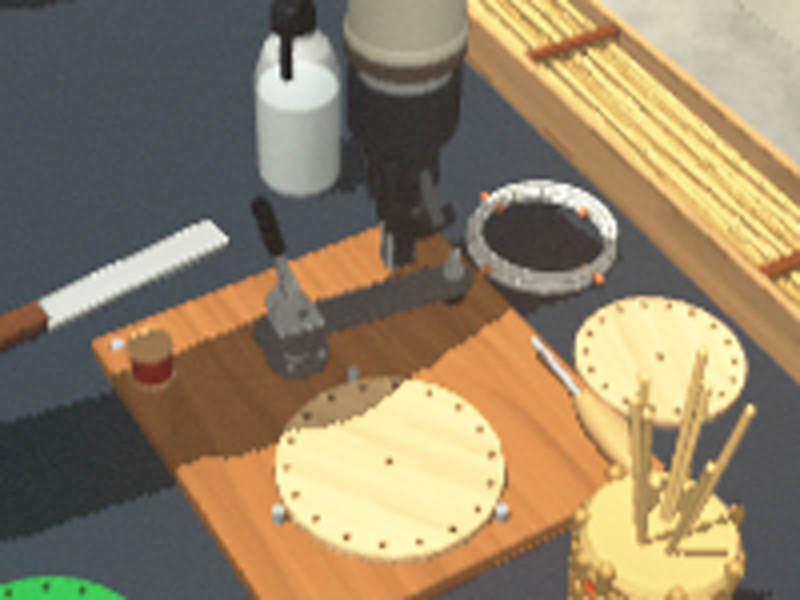

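View pics/top1.png

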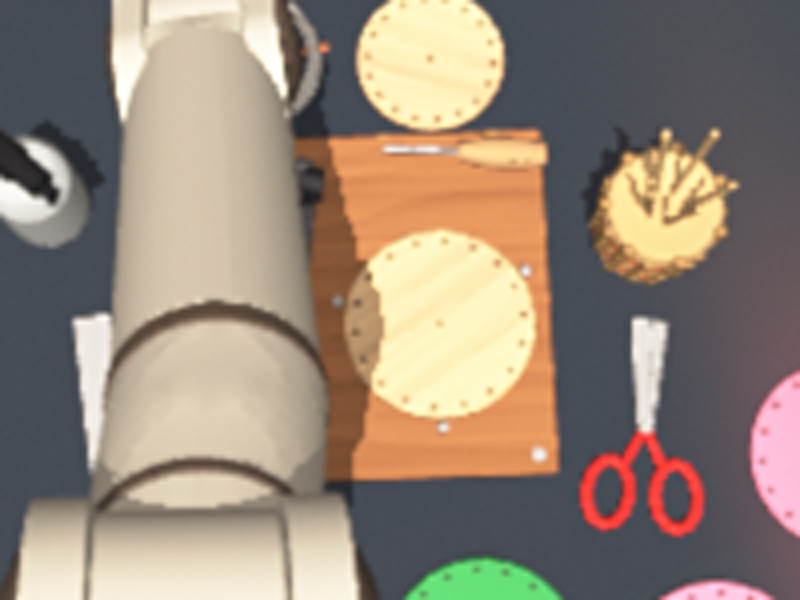

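```bash
python3 -m pendant '[[0,0,-0.006,0.0015,0],[0,0,-0.005,0,0],[0,0,-0.003,0,0],[0,-0.0009,-0.0039,0,0.04],[0,-0.0019,-0.0077,0,0.08],[0,-0.0019,-0.0077,0,0.08],[0,-0.0019,-0.0077,0,0.08],[0,-0.0019,-0.0077,0,0.08],[0,0,0,0,0],[0,0,0,0,0]]'; python3 - <<'E'
from plant import sense, optics
import cv2
print(sense()["joints"])
for n,(r,c) in {"side":(130,250),"top":(120,240)}.items():
    d=optics.get_image(n); a=d["color"][r:r+150,c:c+200]; cv2.imwrite(f"pics/{n}2.png",cv2.resize(a,None,fx=4,fy=4,interpolation=cv2.INTER_CUBIC))
E
```

```text
t: 4.2
ee_pos: [0.6299, -0.0605, 0.0367]
tcp_rot: [-0.0, 0.23, 0.973, -0.0]
contact_force: [-0.2, -1.0, -0.1]
gripper_width: 0.001
[ 0.11535051  0.67218898 -0.08481612  1.72662658  0.07865725  0.74625479
  1.09793083]
```

View pics/side2.png

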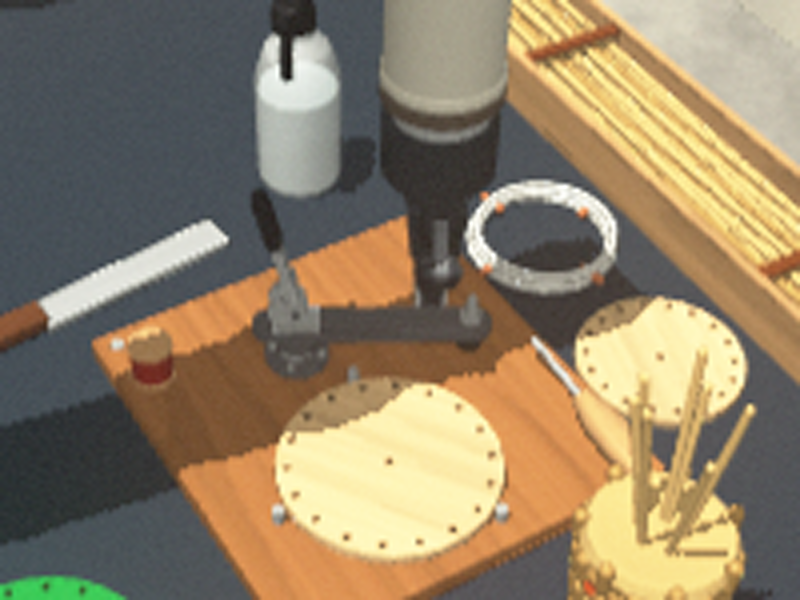

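View pics/top2.png

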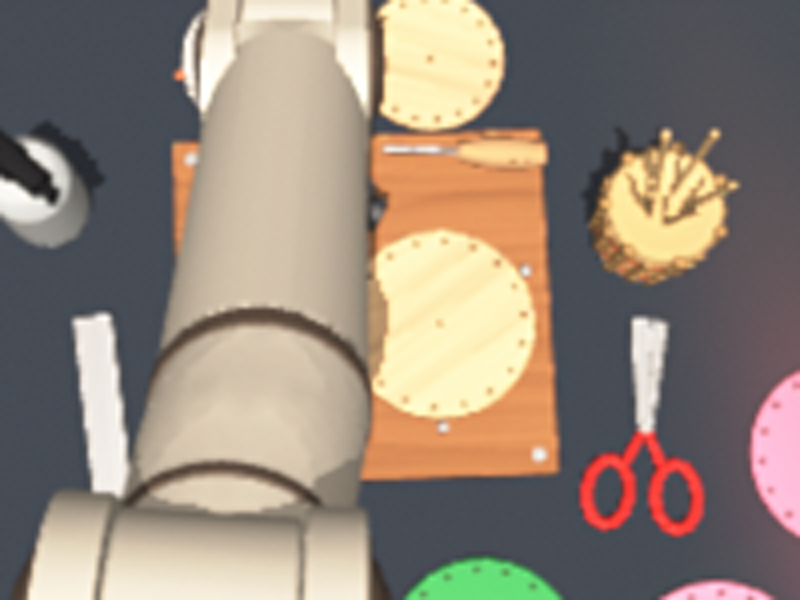

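```bash
python3 -m pendant '[[0,-0.0009,-0.0039,0,0.04],[0,-0.0019,-0.0077,0,0.08],[0,-0.0019,-0.0077,0,0.08],[0,-0.0019,-0.0077,0,0.08],[0,-0.0019,-0.0077,0,0.08],[0,-0.0019,-0.0077,0,0.08],[0,-0.0019,-0.0077,0,0.08],[0,-0.0019,-0.0077,0,0.08],[0,-0.0019,-0.0077,0,0.08],[0,0,0,0,0]]'
```

```text
t: 5.3
ee_pos: [0.5965, -0.1177, 0.0369]
tcp_rot: [-0.0, 0.543, 0.84, -0.0]
contact_force: [-0.3, 0.2, -0.7]
gripper_width: 0.002
```

```bash
python3 -m pendant '[[0,-0.0009,-0.0039,0,0.04],[0,-0.0019,-0.0077,0,0.08],[0,-0.0019,-0.0077,0,0.08],[0,-0.0014,-0.0058,0,0.06],[0,-0.0009,-0.0039,0,0.04],[0,-0.0005,-0.0019,0,0.02],[0,0,0,0,0],[0,0,0,0,0],[0,0,0,0,0],[0,0,0,0,0]]'; python3 - <<'E'
from plant import sense, optics
import cv2
print(sense()["joints"])
for n,(r,c) in {"side":(130,250),"top":(120,240)}.items():
    d=optics.get_image(n); cv2.imwrite(f"pics/{n}3raw.png",d["color"]);a=d["color"][r:r+150,c:c+200]; cv2.imwrite(f"pics/{n}3.png",cv2.resize(a,None,fx=4,fy=4,interpolation=cv2.INTER_CUBIC))
E
```

```text
t: 6.3
ee_pos: [0.5698, -0.1335, 0.0368]
tcp_rot: [0.0, 0.669, 0.744, 0.0]
contact_force: [0.8, 1.4, 0.4]
gripper_width: -0.005
[ 0.05805467  0.61240497  0.16377039  1.85890694 -0.14933346  0.68193483
  0.4151048 ]
```

View pics/side3.png

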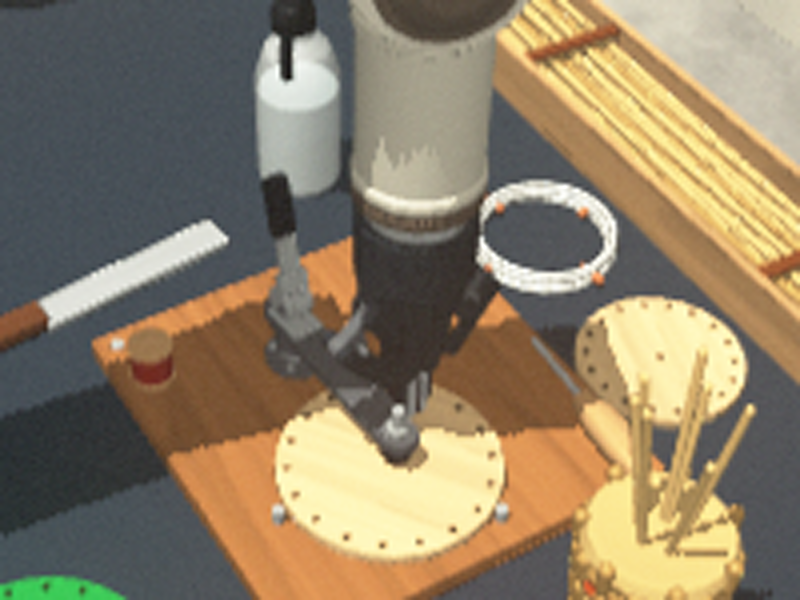

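View pics/top3.png

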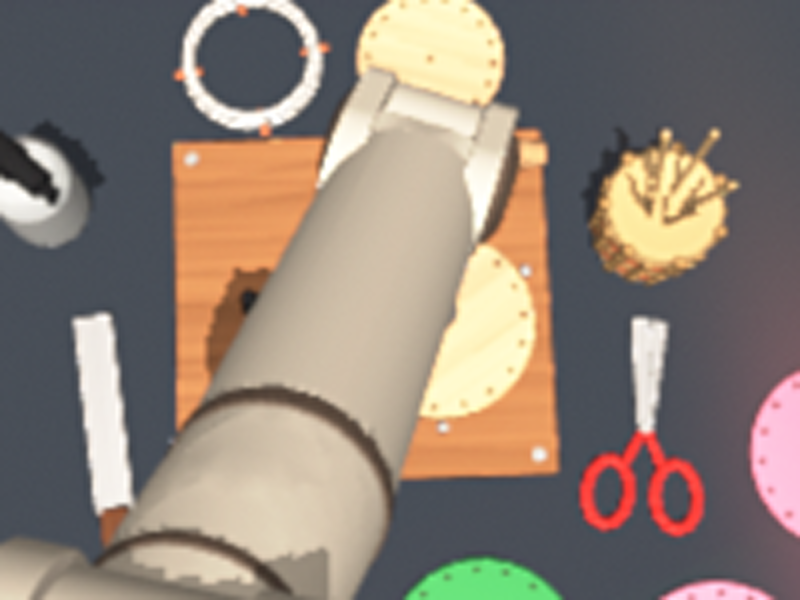

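```bash
python3 - <<'E'
from h import *
import cv2
np.set_printoptions(precision=4,suppress=True)
P=np.array([.5335,-.0417])
for a in(-1.44,-1.465,-1.49,-1.523,-1.55):
    print(a,proj("side",[*(P+.12*np.array([np.cos(a),np.sin(a)])),.074]),proj("side",[*(P+.135*np.array([np.cos(a),np.sin(a)])),.054]))
print("start check",proj("side",[*(P+.12*np.array([np.cos(-.09),np.sin(-.09)])),.074]),sc(488,148))
a=cv2.imread("pics/side3raw.png")[195:255,310:390]; cv2.imwrite("pics/side3c.png",cv2.resize(a,None,fx=10,fy=10,interpolation=cv2.INTER_CUBIC))
E
```

```text
-1.44 [350.1873 231.7791] [353.5584 240.597 ]
-1.465 [349.2361 232.289 ] [352.4983 241.1797]
-1.49 [348.2651 232.7817] [351.4156 241.7429]
-1.523 [346.9542 233.4049] [349.9532 242.4555]
-1.55 [345.8581 233.8913] [348.7296 243.0117]
start check [362.9458 193.1405] (363.0444444444445, 194.13344844482813)
```

View pics/side3c.png

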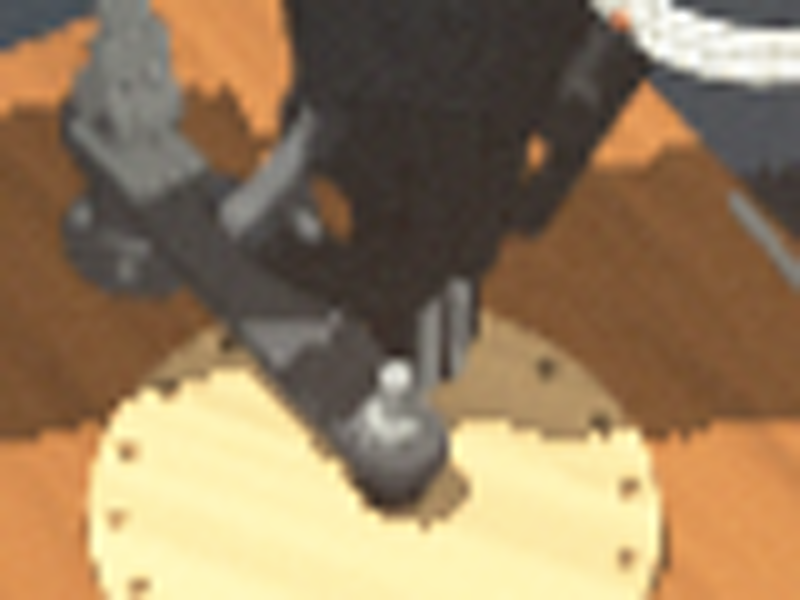

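```bash
python3 -m pendant '[[0,-0.0005,-0.0019,0,0.02],[0,-0.0005,-0.0019,0,0.02],[0,-0.0004,-0.0015,0,0.015],[0,0,0,0,0],[0,0,0,0,0],[0,0,0.01,0,0],[0,0,0.02,0,0],[0,0,0,-0.03,0],[0,0,0,-0.05,0],[0,0,0,-0.05,0]]'
python3 -m pendant '[[0,0,0,-0.05,0],[0,0,0,-0.05,0],[0,-0.04,-0.02,-0.02,0],[0,-0.045,-0.02,-0.02,0],[0,-0.045,-0.02,0,0],[0,-0.045,-0.02,0,0],[0,-0.045,-0.02,0,0],[0,-0.045,-0.02,0,0],[0,-0.04,-0.02,0,0],[0,0,0,0,0]]'; python3 - <<'E'
from plant import sense, optics
import cv2
print(sense()["joints"])
for n,(r,c) in {"side":(165,285),"top":(140,270)}.items():
    d=optics.get_image(n); cv2.imwrite(f"pics/{n}4raw.png",d["color"]);a=d["color"][r:r+100,c:c+120]; cv2.imwrite(f"pics/{n}4.png",cv2.resize(a,None,fx=6,fy=6,interpolation=cv2.INTER_CUBIC))
E
```

```text
t: 7.4
ee_pos: [0.5933, -0.1342, 0.1667]
tcp_rot: [-0.002, 0.689, 0.725, -0.002]
contact_force: [1.7, -0.2, 0.5]
gripper_width: 0.002
t: 8.4
ee_pos: [0.4643, -0.4513, 0.3053]
tcp_rot: [-0.0, 0.693, 0.721, -0.003]
contact_force: [-1.5, -0.9, -0.8]
gripper_width: 0.004
[ 0.45666132  0.4222278   0.37556348  1.49193518 -0.15160898  1.25742009
  0.88754078]
```

View pics/side4.png

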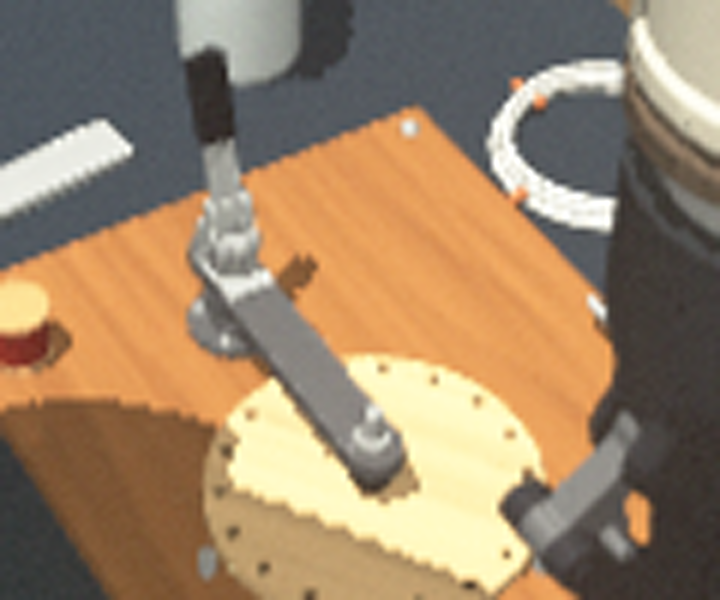

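View pics/top4.png

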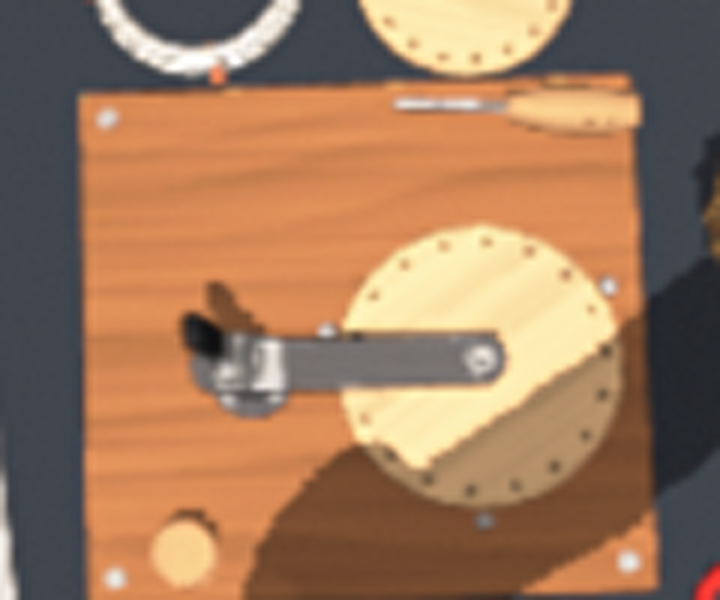

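```bash
python3 - <<'E'
from h import *
np.set_printoptions(precision=4,suppress=True)
s=(285+373/6-.4,165+412/6-.4);t=(270+481/6-.4,140+359/6-.4)
print(s,t,tri(s,t),atz("top",*t,.074),atz("side",*s,.074))
print("base",tri(sc(416,365),tc(450,303)))
# lever tip
s=(285+206/6-.4,165+50/6-.4);t=(270+190/6-.4,140+322/6-.4)
print("tip", tri(s,t))
# lever tip near/far ends: nut/pin
print("board right screw",atz("top",270+628/6-.4,140+562/6-.4,.018))
# base circle: from top hole extremes
print("base rim L/R",atz("top",270+340/6-.4,140+368/6-.4,.027),atz("top",270+621/6-.4,140+365/6-.4,.027), atz("top",270+481/6-.4,140+225/6-.4,.027),atz("top",270+483/6-.4,140+508/6-.4,.027))
E
```

```text
(346.7666666666667, 233.26666666666668) (349.7666666666667, 199.43333333333334) (array([ 0.5363, -0.1616,  0.0754]), np.float64(0.004154674567003401)) [ 0.5346 -0.1609  0.074 ] [ 0.539  -0.1609  0.074 ]
base (array([ 0.5397, -0.1626,  0.0301]), np.float64(0.0006527682881673227))
tip (array([ 0.535 , -0.0196,  0.17  ]), np.float64(0.000883572795444267))
board right screw [ 0.4365 -0.2403  0.018 ]
base rim L/R [ 0.5371 -0.0887  0.027 ] [ 0.5396 -0.237   0.027 ] [ 0.6149 -0.1633  0.027 ] [ 0.4634 -0.1641  0.027 ]
```

```bash
python3 -m pendant '[[0,0.0435,0.0095,0,0],[0,0.0435,0.0095,0,0],[0,0.0435,0.0095,0,0],[0,0.0435,0.0095,0,0],[0,0.0435,0.0095,0,0],[0,0.0435,0.0095,0,0],[0,0.0435,0.0095,0,0],[0,0.0435,0.0095,0,0],[0,0.0435,0.0095,0,0],[0,0,0,0,0]]'
python3 -m pendant '[[0,0,0,0.03,0],[0,0,0,0.04,0],[0,0,0,0.04,0],[0,0,0,0.03,0],[0,0,0,0.01,0],[0,0,0,0,0],[0,0,0,0,0],[0,0,0,0,0],[0,0,0,0,0],[0,0,0,0,0]]'; python3 - <<'E'
from plant import sense, optics
import cv2
for n,(r,c) in {"side":(130,265)}.items():
    d=optics.get_image(n); a=d["color"][r:r+120,c:c+160]; cv2.imwrite(f"pics/{n}5.png",cv2.resize(a,None,fx=5,fy=5,interpolation=cv2.INTER_CUBIC))
E
```

```text
t: 9.5
ee_pos: [0.5373, -0.0369, 0.3054]
tcp_rot: [-0.002, 0.684, 0.73, 0.001]
contact_force: [0.3, -0.0, -0.3]
gripper_width: -0.001
t: 10.5
ee_pos: [0.5374, -0.0476, 0.1567]
tcp_rot: [0.001, 0.689, 0.725, 0.001]
contact_force: [-0.0, 0.9, 0.0]
gripper_width: -0.003
```

View pics/side5.png

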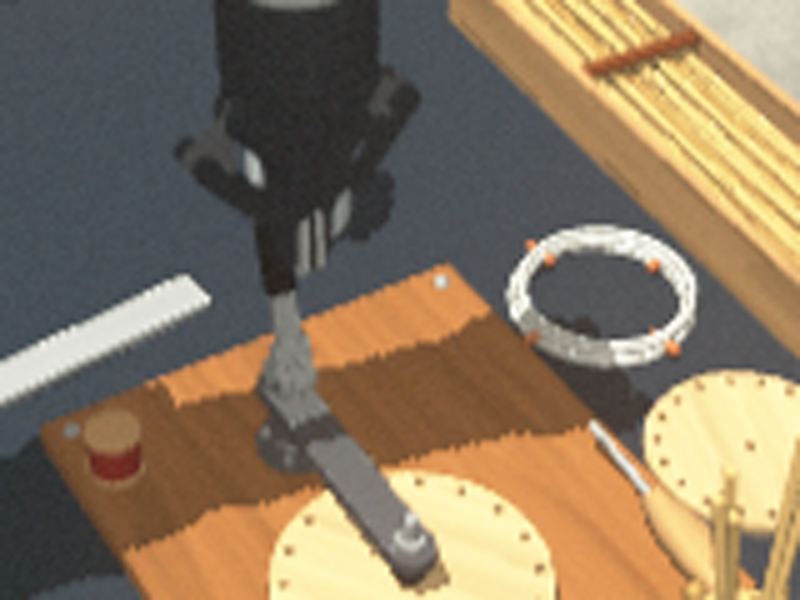

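```bash
python3 -m pendant '[[0,0.004,-0.001,0.001,0],[0,0.003,-0.001,0.002,0],[0,0.006,0,0.001,0],[0,0.006,0,0.001,0],[0,0.007,0,0.003,0],[0,0.007,0,0.003,0],[0,0.0065,0,0.004,0],[0,0.0065,0,0.004,0],[0,0,0,0,0],[0,0,0,0,0]]'; python3 - <<'E'
from plant import sense, optics
import cv2
for n,(r,c) in {"side":(130,265)}.items():
    d=optics.get_image(n); a=d["color"][r:r+120,c:c+160]; cv2.imwrite(f"pics/{n}6.png",cv2.resize(a,None,fx=5,fy=5,interpolation=cv2.INTER_CUBIC))
E
```

```text
t: 11.55
ee_pos: [0.5321, -0.0006, 0.1362]
tcp_rot: [-0.001, 0.688, 0.725, 0.0]
contact_force: [-0.2, -0.4, 0.3]
gripper_width: -0.002
```

View pics/side6.png

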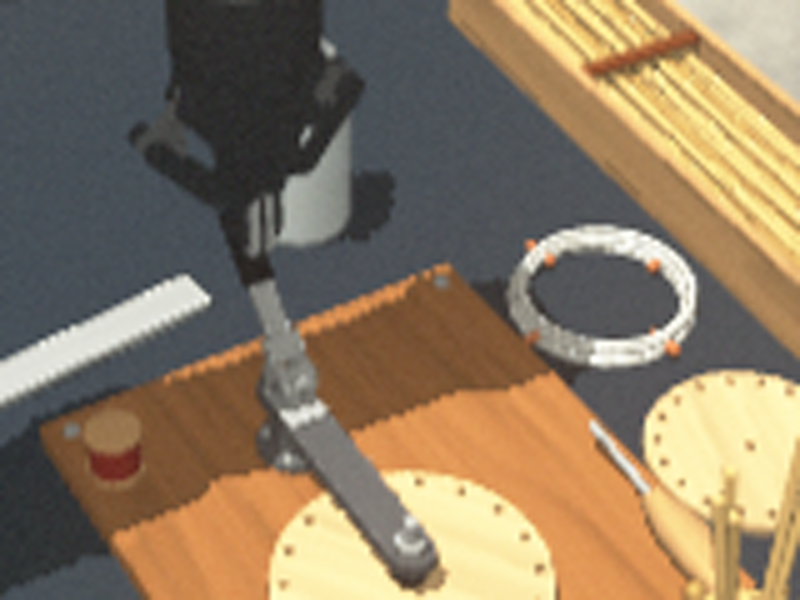

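```bash
python3 -m pendant '[[0,0.005,0,0.0037,0],[0,0.0047,0,0.0037,0],[0,0.0046,0,0.0058,0],[0,0.0046,0,0.0058,0],[0,0.0035,0,0.0065,0],[0,0.0035,0,0.0065,0],[0,0.002,0,0.0055,0],[0,0.002,0,0.0055,0],[0,0,0,0,0],[0,0,0,0,0]]'; python3 - <<'E'
from plant import sense, optics
import cv2
for n,(r,c) in {"side":(130,265)}.items():
    d=optics.get_image(n); a=d["color"][r:r+120,c:c+160]; cv2.imwrite(f"pics/{n}7.png",cv2.resize(a,None,fx=5,fy=5,interpolation=cv2.INTER_CUBIC))
E
```

```text
t: 12.6
ee_pos: [0.5295, 0.0282, 0.0929]
tcp_rot: [-0.001, 0.689, 0.725, -0.001]
contact_force: [0.1, -0.3, 1.2]
gripper_width: -0.0
```

View pics/side7.png

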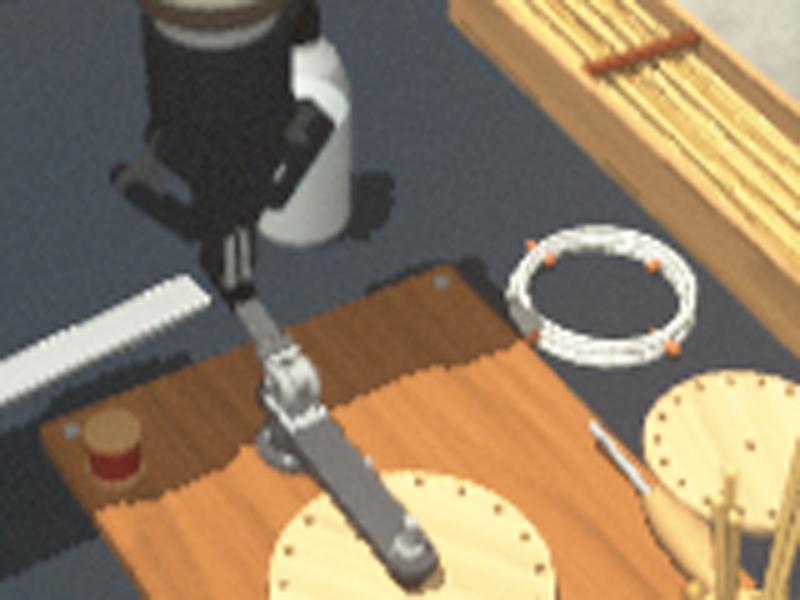

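```bash
python3 -m pendant '[[0,0.0005,0,0.002,0],[0,0.0005,0,0.002,0],[0,0.0005,0,0.002,0],[0,0,0,0.002,0],[0,0,0,0.002,0],[0,0,0,0.001,0],[0,0,0,0.001,0],[0,0,0,0.001,0],[0,0,0,0,0],[0,0,0,0,0]]'; python3 -c "
from plant import sense
s=sense();print(s['contact_force'],s['moment'],s['ee_pos'])"
```

```text
t: 13.65
ee_pos: [0.5306, 0.0303, 0.0822]
tcp_rot: [-0.0, 0.689, 0.725, 0.0]
contact_force: [-6.9, 1.0, 19.8]
gripper_width: 0.007
[-6.9000062   1.03786461 19.77979181] [0.24654083 1.77000669 0.05835145] [0.53056031 0.03032423 0.08218053]
```

```bash
python3 - <<'E'
from plant import sense, optics
import cv2
for n,(r,c) in {"side":(150,285)}.items():
    d=optics.get_image(n); cv2.imwrite(f"pics/{n}8raw.png",d["color"]);a=d["color"][r:r+100,c:c+120]; cv2.imwrite(f"pics/{n}8.png",cv2.resize(a,None,fx=6,fy=6,interpolation=cv2.INTER_CUBIC))
print(sense()["contact_force"])
E
```

```text
[-7.44123644  1.51861168 19.87672954]
```

View pics/side8.png

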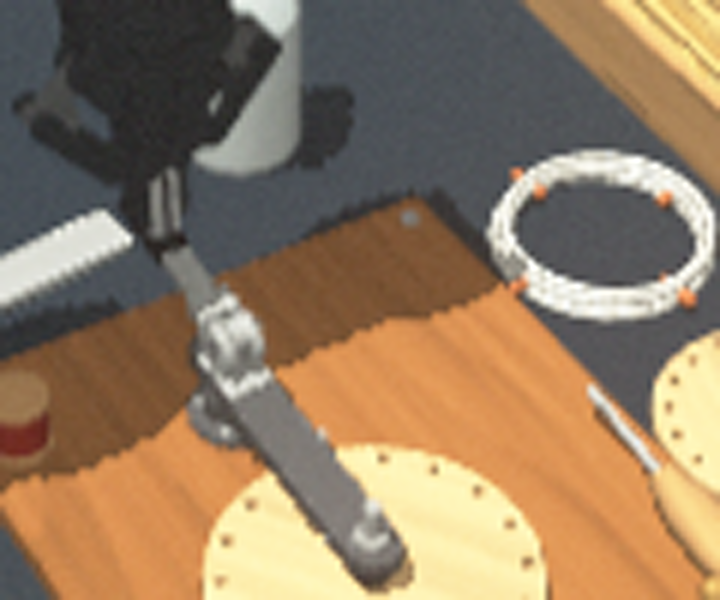

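```bash
python3 -m pendant '[[0,0,0,0.0005,0],[0,0,0,0.0005,0],[0,0,0,0,0],[0,0,0,0,0],[0,0,0,0,0],[0,0,0,0,0],[0,0,0,0,0],[0,0,0,0,0],[0,0,0,0,0],[0,0,0,0,0]]'
```

```text
t: 14.7
ee_pos: [0.5307, 0.0304, 0.0819]
tcp_rot: [-0.0, 0.689, 0.725, 0.0]
contact_force: [-9.6, 0.9, 25.4]
gripper_width: 0.002
```

```bash
python3 -m pendant '[[0,0,0,-0.003,0],[0,0,0,-0.01,0],[0,0,0,-0.03,0],[0,0,0,-0.045,0],[0,0,0,-0.045,0],[0,0,0,-0.045,0],[0,0,0,-0.045,0],[0,0.03,-0.02,0,0],[0,0.04,-0.02,0,0],[0,0.04,-0.02,0,0]]'
python3 -m pendant '[[0,0.04,-0.02,0,0],[0,0.04,-0.02,0,0],[0,0.04,-0.02,0,0],[0,0.04,-0.02,0,0],[0,0.02,-0.01,0,0],[0,0,0,0,0],[0,0,0,0,0],[0,0,0,0,0],[0,0,0,0,0],[0,0,0,0,0]]'; python3 - <<'E'
from plant import sense, optics
import cv2
for n,(r,c) in {"side":(165,285),"top":(140,270)}.items():
    d=optics.get_image(n); cv2.imwrite(f"pics/{n}9raw.png",d["color"]);a=d["color"][r:r+100,c:c+120]; cv2.imwrite(f"pics/{n}9.png",cv2.resize(a,None,fx=6,fy=6,interpolation=cv2.INTER_CUBIC))
E
```

```text
t: 15.7
ee_pos: [0.4651, 0.1372, 0.3035]
tcp_rot: [0.001, 0.69, 0.724, 0.001]
contact_force: [-0.2, 0.7, -0.4]
gripper_width: -0.001
t: 16.7
ee_pos: [0.3668, 0.3107, 0.3026]
tcp_rot: [0.0, 0.69, 0.724, 0.0]
contact_force: [0.1, -0.3, 0.3]
gripper_width: 0.001
```

View pics/side9.png

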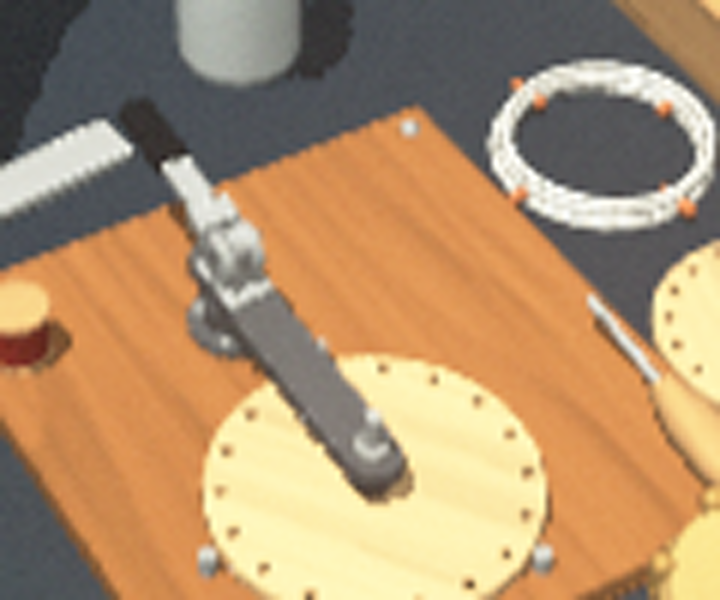

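View pics/top9.png

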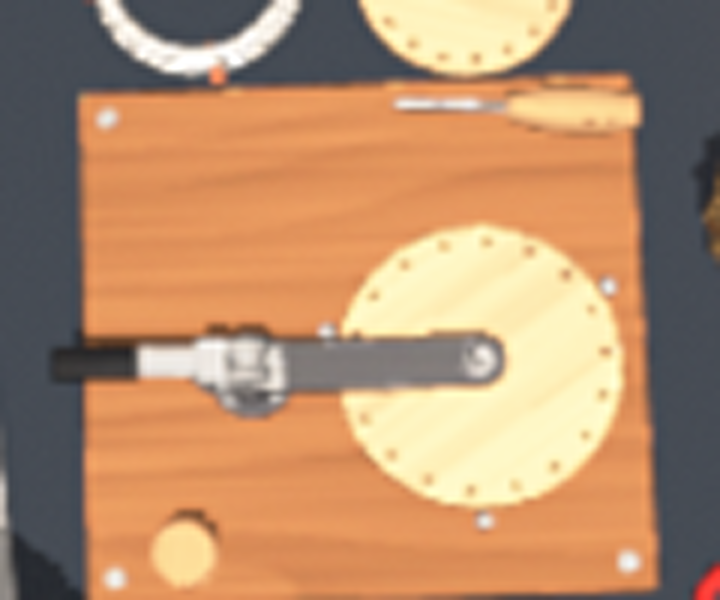

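View pics/side9raw.png

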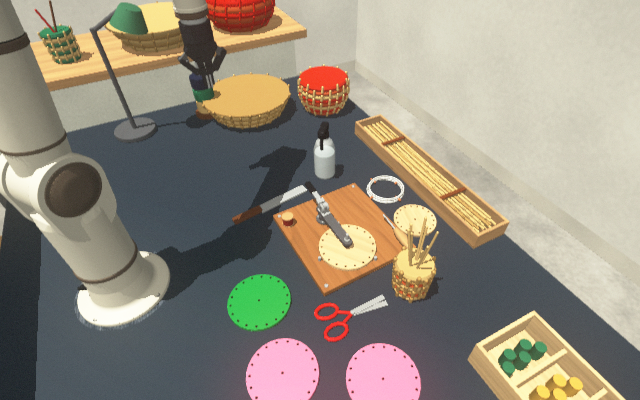

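```bash
python3 - <<'E'
from h import *
np.set_printoptions(precision=4,suppress=True)
f=lambda s,t:tri((285+s[0]/6-.4,165+s[1]/6-.4),(270+t[0]/6-.4,140+t[1]/6-.4))
print("tip",f((133,108),(54,363)));print("spindle",f((373,413),(481,359)))
E
```

```text
tip (array([0.5302, 0.0558, 0.0813]), np.float64(0.0004811722217572873))
spindle (array([ 0.5364, -0.1616,  0.0748]), np.float64(0.004061191329422257))
```

```bash
python3 -c "
from plant import workorder,sense
print(workorder.close_job(), sense()['t'])"
```

```text
the job is handed in; nothing more can be done
the job is handed in; nothing more can be done
```

The basket base is clamped on the weaving board, and the job was handed in at about 17 s of the 56 s allowed.

- **Strap:** I pushed it round with the outside of the closed fingers until the foot stood over the base. Only then did I press the cam lever down to its stop with the fingertips, and afterwards drew the arm back clear.
- **Lever:** The last 1 mm of commanded press moved it only 0.3 mm while the force rose from 20 N to 25 N, so it was at its stop. In the final pictures its tip is about 81 mm above the bench, about the 79 mm expected at the stop. My measured heights mostly read 2–4 mm high.
- **Foot:** It measures at (0.536, -0.162) and the base centre at (0.539, -0.163), so it is about 3 mm off the middle. The two cameras disagreed by about 4 mm on this point.
- **Spindle:** Its top measured the same height (75 mm) before and after pressing. I saw no drop there and did not measure the foot's grip directly.
- **Base and bystanders:** The base still lies between its dowels, and in the final pictures nothing else on the bench has visibly moved.
- **Wrong direction:** After the strap push I moved the arm to the right instead of the left, about 0.3 m above the bench. It touched nothing.

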